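# Load-test a battery pack: select its bay, then hold the lever level

## Robot

A 6-joint arm with a two-finger parallel gripper is mounted at the origin on the work surface. World frame = base frame: x ahead of the robot, y to its left, z up, the work surface at z = 0. Lengths are in m, angles in rad, forces in N, time in s.
With the tool pointing down it reaches from about 0.4 to 0.825 m from the base axis. Payload 7 kg.
Tool frame: the origin (TCP) lies at the very end of the fingers, on their centre line; the grasp point (between the pads) lies 19 mm behind it; z points along the fingers, y is the line along which they close (so a half turn about z gives the same grasp; the last joint's range is limited). The gripper opens to 88 mm and grips with 3 to 60 N. Pads are 19 mm wide; open, the fingers measure 130 mm over their backs; the gripper's body (78 mm by 193 mm) begins 47 mm behind the grasp point.
Start: joints at [1.554, 0.359, 0.012, 0, -1.224, -0.288], TCP at [0.203, 0.644, 0.227] pointing down, gripper open.
Joint ranges: [-3.07, 3.07], [-1.43, 2.12], [-1.02, 1.25], [-3.03, 1.67], [-3.05, -0], [-3.03, 3.03]. Speed limits (rad/s): [2.39, 2.39, 3.01, 3.14, 3.14, 3.14].

## Interface

Orientations are given as [roll, pitch, yaw] about the fixed x, y, z axes, in that order (R = Rz(yaw) Ry(pitch) Rx(roll)).
In Python, from station import arm, grab_frame gives the robot as it stands.
- The arm moves only by the tool jog_arm, never from a script. Its argument "deltas" is a list that holds one entry, the list of rows, each a list of 4 numbers: the shift along the tool's x, y, z in units of 60 mm (1.0 is 60 mm), then the turn about the tool's z in units of 5 degrees (1.0 is 5 degrees). A call has 1 to 8 rows; each row is the pose to reach, as a shift and turn from the pose commanded when the call began, along the tool's axes at that moment; what a row does not reach only later rows make up. A row lasts 1/8 s, in which the tool goes at most 62.5 mm and 10.7 degrees, less where a joint would pass 70% of its speed; a pose out of reach is approached as far as the arm can. A call with a gripper value outside its range is refused whole. "grip" is the finger opening in mm, from 0 to 87.6, set as the call begins (left out, the last holds). The fingers move at their own pace and stop on an object; "squeeze" is the grip in N (left out, the last holds). Time passes only in rows, so rows that repeat a pose let the fingers close. It gives the time, the measured TCP pose, the force, the opening and the grip force at its end, in the units of the state.
- arm.get_state(): the state, without advancing time (a new reading comes with each control period).
- grab_frame(name): name is "scene" or "top" or "wrist"; returns a dict with "img" (420x560x3 uint8, red, green, blue), "vfov" (degrees; the focal length in pixels is half the picture's height over the tangent of half this angle, whatever the lens; pixels are square), "cx", "cy" (the principal point, pixels), "xyz" and "rotation" of the camera in the world. Camera axes: x right, y down, z forward; pixel columns grow to the right and rows downward; lengths in m; the calibration is good to about 2 mm. A picture is of the moment at which its call begins. There is no depth.
- arm.job_done(): hands the job in; it is judged then, once.
The state is a dict: "t": time; "q": joint angles; "qd": joint speeds; "joint_efforts": joint torques, N m; "eef_pos": TCP position; "ee_rot": TCP orientation; "force": force on the tool from outside, world axes, zero at the start; "moment": the same for the moment, N m; "width": finger opening in m; "gripper_force": force on a finger pad.
Only numpy, scipy, OpenCV 4.12 (cv2) and the standard library are available. Lean on these libraries where they do the work, as an engineer would, in place of code of your own. Each camera call takes 0.05 s, during which the arm holds its last target. There are 200 camera calls.

## Task

One bay of the battery test console holds a battery pack. Turn the selector knob until its pointer points at the mark of that bay, and let go of the knob; then press the spring-loaded load lever's pad down with the fingers until the lever is level (its pad flush with the top of the index post beside it), never pressing it down to its bottom stop, and finish while still holding it level. Do not disturb the pack, the dust covers or the other things on the bench.

Things in the scene. Friction and masses are not known exactly. Their poses are not given: they have to be found in the camera images.
- console: Battery test console, fixed: grey box 210 (x) x 290 (y) x 45 mm, aluminium deck. Origin: centre of underside; +x away from the robot at yaw 0. Four seats fan out 120 mm from the selector's axis, at angles from console +x (counter-clockwise) of +1.125 (bay_left), +0.375 (off: flat blanking plate), -0.375 (bay_mid), -1.125 rad (bay_right). One bay holds the pack, two hold dust covers; which varies.
- selector (a joint): Selector angle in rad, counter-clockwise from above positive. Marked positions: +0.75 (points at bay_left), 0 (off), -0.75 (bay_mid), -1.5 (bay_right); end stops at +0.95 and -1.7. Starts at or up to 0.3 rad to the right of off. Its pointing angle from console +x is 0.375 + this value. Stiff: it turns against about 0.05 N m of friction and stays where it is left.
- selector_grip (a point): On the selector's vertical axis at gripping height, 89 mm above the bench, at x -50 mm in the console's frame. Black knob: an upright bar 46 long, 14 wide, 42 mm high, top 10 mm above this point, standing on a disc of 24 mm radius whose top is 32 mm below it. The bar runs along the pointing direction; a white line on the pointing half of its top. Pinch it across the 14 mm.
- bay_left (a point): Centre of the left bay's floor, 45 mm above the bench, at x +2, y +108 mm in the console's frame. Each bay is a pocket with walls 12 mm high, 63 x 59 mm outside; a short black mark on the deck by the knob points to each seat.
- bay_mid (a point): Centre of the middle bay's floor, 45 mm above the bench, at x +62, y -44 mm in the console's frame.
- bay_right (a point): Centre of the right bay's floor, 45 mm above the bench, at x +2, y -108 mm in the console's frame.
- pack: The battery pack under test, loose in one of the bays: black base 52 x 48 x 32 mm with an upright round stem 38 mm in diameter, 84 mm high overall. Origin: centre of its underside.
- cover_a: Black dust cover lying in an empty bay, 52 x 48 x 10 mm with a rib to 20 mm high; loose. Origin: centre of its underside.
- cover_b: The other dust cover, same as cover_a, in the other empty bay.
- lever_base: Load lever unit, fixed to the left or right of the console (varies): grey base plate 190 (x) x 105 (y) x 12 mm. Origin: centre of underside; the lever runs from its pivot at the far (+x) end towards -x. A square aluminium index post 14 x 14 mm stands at x -62, y +43 mm beside the pad; its top, 96 mm above the bench, is the height of the pad's top when the lever is level.
- lever_arm (a joint): Lever angle pressed, in rad: 0 at rest (tilted up 0.22 rad), 0.22 = level, 0.44 = bottom stop. A return spring always pushes it back up; at the pad it takes about 2 N to start, 6 N at level, 10 N at the bottom.
- lever_pivot (a point): The lever's pivot, 90 mm above the bench, at x +65 mm in the lever unit's frame.
- pad_top (a point): Centre of the top face of the rubber press pad, 46 x 46 x 12 mm, on the lever's free end, 130 mm from the pivot and 6 mm above the lever's middle line. About 124 mm above the bench at rest, 96 mm with the lever level; it moves down on an arc round the pivot.
- meter: Grey load meter box, fixed, 130 x 100 x 89 mm high, on the other side of the console from the lever unit. Origin: centre of its underside.
- spare_pack: A second pack like the one under test, standing loose on the bench beyond the work; not part of the job. Origin: centre of its underside.
- charger: Black charger, 100 x 85 x 52 mm, loose on the bench beyond the work; not part of the job. Origin: centre of its underside.
- screwdriver: Red-handled screwdriver, about 200 mm long, lying loose on the bench beyond the console; not part of the job. Origin: near its middle, on the underside.
Not all that is in view belongs to the job. Leave any turquoise look-alike of the pack alone.

How it is judged:
On the way:
1. the selector points at the bay with the pack and is let go, the lever still up (((horizontal distance between pack and bay_left below 0.02 m and value of joint selector between 0.6 and 0.9 rad) or (horizontal distance between pack and bay_mid below 0.02 m and value of joint selector between -0.9 and -0.6 rad) or (horizontal distance between pack and bay_right below 0.02 m and value of joint selector between -1.65 and -1.35 rad)) and value of joint lever_arm below 0.06 rad and contact force between the fingers and console below 0.3 N), for 0.2 s.
At the end, for the whole second after the job is handed in: The selector is within 0.15 rad of the marked position of the bay that holds the pack, and the robot does not touch the console; the lever is held still within 0.05 rad of level (0.17 to 0.27 rad pressed) by the fingers on its pad with more than 2 N, through the last second (((horizontal distance between pack and bay_left below 0.02 m and value of joint selector between 0.6 and 0.9 rad) or (horizontal distance between pack and bay_mid below 0.02 m and value of joint selector between -0.9 and -0.6 rad) or (horizontal distance between pack and bay_right below 0.02 m and value of joint selector between -1.65 and -1.35 rad)) and value of joint lever_arm between 0.17 and 0.27 rad and velocity of joint lever_arm between -0.1 and 0.1 rad/s and contact force between the fingers and lever_arm_c1 above 2 N and contact force between the arm and console below 0.3 N); the arm keeps its last pose, push and grip.
It fails at once if the lever is pressed nearly to its bottom stop (over 0.42 rad) (value of joint lever_arm above 0.42 rad).
It fails at once if the pack or a dust cover is shifted by more than 15 mm (distance of any of pack, cover_a, cover_b from where it was at the start of the episode above 0.015 m).
It fails at once if the spare pack, charger or screwdriver is moved by more than 20 mm (distance of any of spare_pack, charger, screwdriver from where it was at the start of the episode above 0.02 m).
It also fails if it takes over 45 s, if anything falls off the work surface, if the arm or the gripper's body presses on something with over 40 N, if the wrist force passes 120 N, or if a joint passes its speed limit or range.

## Working session

There is one attempt and no reset: what is moved stays moved. The work goes in short steps, Python scripts to look and compute and a tool call to move; the robot and the scene stay as the last step left them, time stands still between calls to the robot, and variables do not carry over. Pictures are saved under pics/ and viewed, at most 10 in all, crops included, and the job is handed in when it is done.

Besides the shell and the picture viewer there is one more tool, called as name([rows], argument=value, ...), one row to a line, values as JSON. jog_arm: Moves the arm, as the interface text tells. Its arguments: {"type":"object","properties":{"deltas":{"type":"array"},"grip":{"type":"number"},"squeeze":{"type":"number"}},"required":["deltas"]}

```bash
mkdir -p pics; ls
cat > h.py <<'E'
import numpy as np, cv2, json
from station import arm, grab_frame
def snap(n,f):
    d=grab_frame(n); cv2.imwrite(f'pics/{f}.png',d['img'][:,:,::-1])
    np.savez(f'pics/{f}.npz',**{k:d[k] for k in('img','vfov','cx','cy','xyz','rotation')}); return d
def load(f): return np.load(f'pics/{f}.npz')
def foc(d): return 210/np.tan(np.radians(float(d['vfov']))/2)
def ray(d,u,v):
    r=np.array(d['rotation'])@np.array([(u-d['cx'])/foc(d),(v-d['cy'])/foc(d),1]); return np.array(d['xyz']),r/np.linalg.norm(r)
def atz(d,u,v,z): p,r=ray(d,u,v); return p+r*(z-p[2])/r[2]
def tri(obs):
    A=np.zeros((3,3));b=np.zeros(3)
    for d,u,v in obs:
        p,r=ray(d,u,v);M=np.eye(3)-np.outer(r,r);A+=M;b+=M@p
    return np.linalg.solve(A,b)
def proj(d,P):
    c=np.array(d['rotation']).T@(np.array(P)-d['xyz']); return np.array([d['cx'],d['cy']])+foc(d)*c[:2]/c[2]
E
python3 - <<'E'
from h import *
for n in('scene','top'):
    d=snap(n,n+'0'); print(n,d['vfov'],d['cx'],d['cy'],d['xyz'],np.array(d['rotation']).round(3).tolist())
print(arm.get_state())
a=[cv2.imread(f'pics/{n}0.png') for n in('scene','top')]
E
```

```text
pics
scene 51.13554871121059 282.06968153634637 210.30104161758857 [1.14968309 0.03069323 0.95875935] [-2.589, -0.015, 1.669]
top 43.43571337638094 280.1344982698742 216.4823219269524 [0.45086368 0.01815551 1.51759284] [-3.031, 0.004, -1.555]
{'t': 0.1, 'q': array([ 1.55409022e+00,  3.59319373e-01,  1.11528536e-02, -3.38285181e-04,
       -1.22409275e+00, -2.88087019e-01]), 'qd': array([-0.00103059, -0.00137566,  0.00160277,  0.00111784, -0.00017004,
       -0.0003898 ]), 'joint_efforts': array([-2.24370386e-03, -5.84160841e+01,  2.93751973e+01,  7.01564893e+00,
        1.01715521e-02, -4.85224814e-05]), 'eef_pos': array([0.2024572 , 0.64346133, 0.22570939]), 'ee_rot': array([ 3.14009963e+00, -1.10771938e-04, -3.04908225e-01]), 'force': array([ 0.05097617,  0.10113671, -0.69125851]), 'moment': array([-0.01998398, -0.00402698,  0.00888381]), 'gripper_force': 0.0, 'width': 0.08731140365168612}
```

View pics/scene0.png

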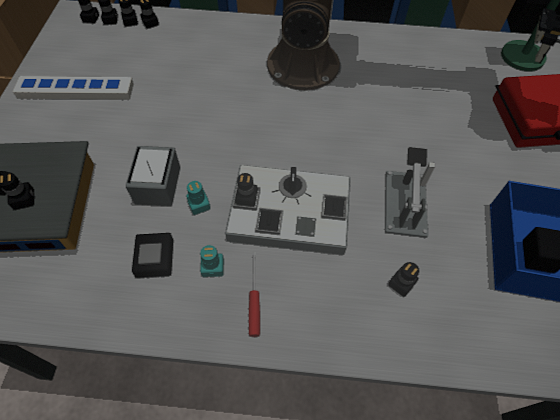

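View pics/top0.png

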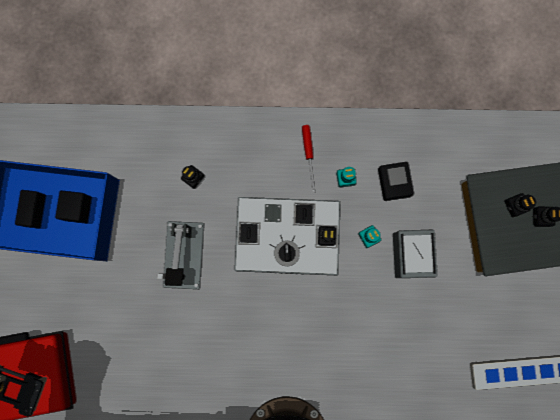

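Pack is in bay_right (top view 327,236), knob at (287,253), lever unit on the left (pad about 174,277). I'll measure on enlarged crops.

```bash
sed -i 's/^def foc/from scipy.spatial.transform import Rotation as Ro\ndef RM(d): return Ro.from_euler("xyz",d["rotation"]).as_matrix()\ndef foc/; s/np.array(d\[.rotation.\])/RM(d)/' h.py
python3 - <<'E'
from h import *
t=cv2.imread('pics/top0.png')[190:300,150:350]; s=cv2.imread('pics/scene0.png')[140:255,220:440]
t=cv2.resize(t,None,fx=4,fy=4,interpolation=cv2.INTER_CUBIC); s=cv2.resize(s,None,fx=3.6,fy=3.6,interpolation=cv2.INTER_CUBIC)
cv2.imwrite('pics/tc.png',t);cv2.imwrite('pics/sc.png',s)
T=load('top0');S=load('scene0')
for uv in[(237.5,197.5),(340,199.5),(338,274.5),(234.5,271)]: print('deck',atz(T,*uv,.045).round(4))
print('knob',atz(T,287,253,.099),'pad',atz(T,174,277,.124))
E
```

```text
deck [0.6657 0.1483 0.045 ]
deck [ 0.6644 -0.1408  0.045 ]
deck [ 0.4541 -0.136   0.045 ]
deck [0.4592 0.1515 0.045 ]
knob [0.50925857 0.00680717 0.099     ] pad [0.44059812 0.30305004 0.124     ]
```

View pics/tc.png

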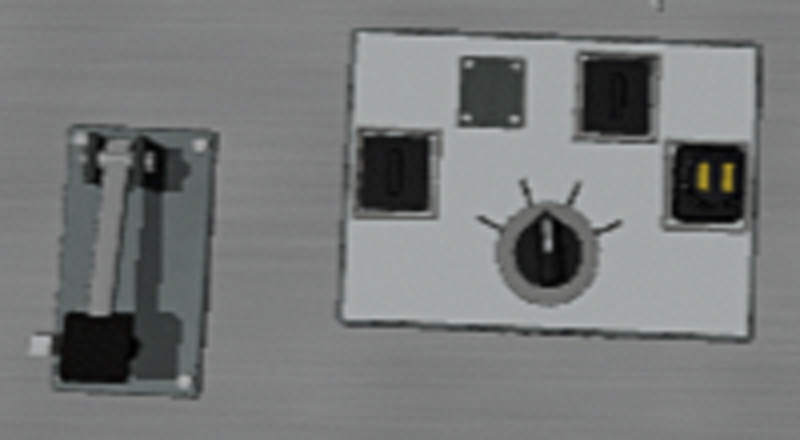

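View pics/sc.png

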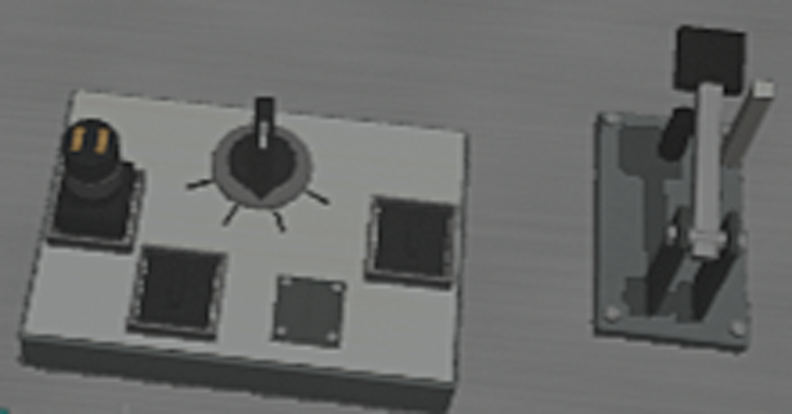

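Run:
```python
from h import *
from scipy.optimize import least_squares
T=load('top0');S=load('scene0')
tc=lambda p:(150+(p[0]+.5)/4-.5,190+(p[1]+.5)/4-.5); sc=lambda p:(220+(p[0]+.5)/3.6-.5,140+(p[1]+.5)/3.6-.5)
def fit(pts,x0):
    def f(x):
        c,s=np.cos(x[2]),np.sin(x[2]); r=[]
        for d,uv,P in pts:
            W=[x[0]+c*P[0]-s*P[1],x[1]+s*P[0]+c*P[1],P[2]]
            r+=list(proj(d,W)-uv)
        return r
    o=least_squares(f,x0); print(o.x.round(4)); print(np.array(o.fun).reshape(-1,2).round(1).tolist()); return o.x
z=.045;a,b=.105,.145
C=fit([(T,tc((355,30)),(a,b,z)),(T,tc((760,45)),(a,-b,z)),(T,tc((751,340)),(-a,-b,z)),(T,tc((340,322)),(-a,b,z)),
 (S,sc((72,91)),(-a,-b,z)),(S,sc((467,131)),(-a,b,z)),(S,sc((455,382)),(a,b,z)),(S,sc((22,337)),(a,-b,z))],[.56,0,0])
z=.012;a,b=.095,.0525
L=fit([(T,tc((70,127)),(a,b,z)),(T,tc((217,132)),(a,-b,z)),(T,tc((199,397)),(-a,-b,z)),(T,tc((55,392)),(-a,b,z)),(T,tc((40,346)),(-.062,.043,.096)),
 (S,sc((600,112)),(-a,-b,z)),(S,sc((748,350)),(a,b,z)),(S,sc((595,333)),(a,-b,z)),(S,sc((765,90)),(-.062,.043,.096))],[.5,.3,0])
for n,X,p in(('knob',C,(-.05,0)),('pad0',L,(.065-.13*np.cos(.22)-.0013,0)),('padlev',L,(-.065,0)),('post',L,(-.062,.043)),('pivot',L,(.065,0))):
    c,s=np.cos(X[2]),np.sin(X[2]);print(n,(X[0]+c*p[0]-s*p[1]).round(4),(X[1]+s*p[0]+c*p[1]).round(4))
print('disc',atz(T,*tc((547,253)),.057))
print('post tri',tri([(T,*tc((40,346))),(S,*sc((765,90)))]),'pad tri',tri([(T,*tc((97,348))),(S,*sc((710,61)))]))
print('line',tri([(T,*tc((547,236))),(S,*sc((263,135)))]))
```

```text
[ 0.5622  0.0062 -0.0201]
[[-1.1, -1.2], [0.4, -1.3], [0.9, -0.2], [-0.7, 0.6], [-0.4, -1.9], [0.8, -1.5], [0.8, 0.9], [-1.5, -0.3]]
[ 0.505   0.3023 -0.0315]
[[0.0, -1.2], [-0.3, -0.8], [-0.0, -0.3], [-1.0, -0.8], [0.1, -0.9], [-0.7, -1.1], [0.6, -1.1], [0.2, -1.5], [-0.8, -0.5]]
knob 0.5122 0.0072
pad0 0.4419 0.3043
padlev 0.4401 0.3043
post 0.4444 0.3472
pivot 0.57 0.3002
disc [0.51130554 0.0082046  0.057     ]
post tri [0.4422497  0.34952522 0.09154739] pad tri [0.44158854 0.30541303 0.11657267]
line [0.52116943 0.00812435 0.09536306]
```

```bash
cat >> h.py <<'E'
def delta(tgt,yaw):
    s=arm.get_state(); R=Ro.from_euler('xyz',s['ee_rot']).as_matrix()
    y=s['ee_rot'][2]; dy=(yaw-y+np.pi)%(2*np.pi)-np.pi
    print('at',s['t'],s['eef_pos'].round(4),s['ee_rot'].round(3),'F',s['force'].round(2),'w',s['width'],'q',s['q'].round(2))
    print('row',((R.T@(np.array(tgt)-s['eef_pos']))/.06).round(3).tolist(),round(-dy/np.radians(5),3))
E
python3 - <<'E'
from h import *
delta([.5122,.0075,.2],0)
E
```

```text
at 0.1 [0.2025 0.6435 0.2257] [ 3.14  -0.    -0.305] F [ 0.05  0.1  -0.69] w 0.08731140365168612 q [ 1.55  0.36  0.01 -0.   -1.22 -0.29]
row [8.106, 8.56, 0.442] -3.494
```

jog_arm([
  [[0.68,0.71,0,-0.3],[1.36,1.42,0,-0.6],[2.04,2.13,0,-0.9],[2.72,2.84,0,-1.2],[3.4,3.55,0,-1.5],[4.08,4.26,0,-1.8],[4.76,4.97,0,-2.1],[5.4,5.7,0,-2.4]],
], grip=45)

```text
t: 1.1
eef_pos: [0.4094, 0.2185, 0.2266]
ee_rot: [-3.141, -0.0, -0.094]
force: [0.6, -0.5, -0.3]
width: 0.0455
gripper_force: 0.0
```

Run:
```python
from h import *
delta([.5122,.0075,.2],0)
```

```text
at 1.1 [0.4094 0.2185 0.2266] [-3.141 -0.    -0.094] F [ 0.63 -0.47 -0.27] w 0.04550628333690807 q [ 0.92  0.   -0.43 -0.   -1.13  0.56]
row [2.037, 3.341, 0.442] -1.079
```

jog_arm([
  [[0.6,0.85,0.1,-0.3],[1.1,1.7,0.2,-0.6],[1.6,2.5,0.3,-0.9],[2.04,3.34,0.44,-1.08],[2.04,3.34,0.44,-1.08],[2.04,3.34,0.44,-1.08]],
])

```text
t: 1.85
eef_pos: [0.5115, 0.0089, 0.1998]
ee_rot: [3.141, 0.001, -0.003]
force: [-0.9, 0.3, 0.5]
width: 0.0449
gripper_force: 0.0
```

Run:
```python
from h import *
d=snap('wrist','w0'); print(d['xyz'],d['rotation'],d['vfov'],d['cx'],d['cy'])
delta([.5122,.0075,.2],0); print(proj(d,(.512,.0075,.099)))
```

```text
[0.59023792 0.0090281  0.35845458] [ 2.84486618e+00 -7.29054918e-04 -1.57339965e+00] 64.32868854715579 279.54885538655464 205.98602342002727
at 1.9 [0.5115 0.0096 0.2001] [-3.142e+00  0.000e+00 -1.000e-03] F [-0.36  0.29 -0.09] w 0.04492522818401468 q [ 0.4   0.11 -0.38 -0.   -1.08  1.17]
row [0.011, 0.035, 0.002] -0.013
[281.44976833 204.69480034]
```

View pics/w0.png

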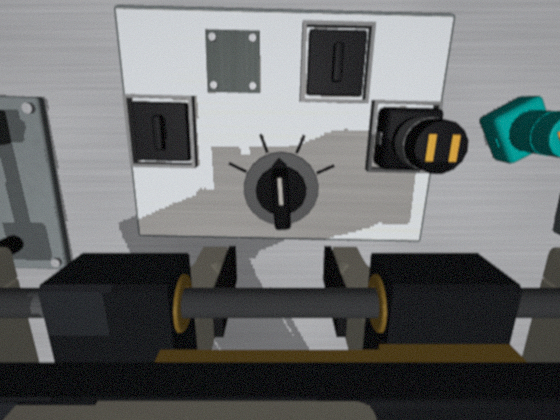

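Run:
```python
from h import *
d=load('w0')
g=cv2.cvtColor(d['img'],cv2.COLOR_RGB2GRAY)
m=(g[165:215,265:300]>150).astype('uint8'); n,l,st,c=cv2.connectedComponentsWithStats(m)
print(st,c+[265,165])
ys,xs=np.where(m[:,8:24]); print(xs.min() if len(xs) else 0)
for y in range(170,232,6): print(y,' '.join(f'{v:3d}' for v in g[y,266:298]))
```

```text
[[   0    0   35   50 1681]
 [  13   14    5   25   69]] [[282.08982748 189.45270672]
 [279.8115942  190.65217391]]
5
170  62  56  37  20  22  17  17  16   8  14   5   0   1  16   2  25  14   0   4  11  13  16  21  29  21  15  22  24  39  57  68  74
176  28  24  24  20  17  14   4  20   8   8  21  19  18  38  33  16  12  23  10  19  19  14  17  29  25  17  28  25  23  20  19  33
182  27  24  25   9  22  22  21  16  13  15  40  99 155 169 165 118  64  33  23  17  23  14  21  27  23  27  10  25  26  28  24  17
188  29  20  22  19  28   9  15  19   5  15  31  72 137 164 174 157  99  40  21  15   1  20   7  26  31  33  22  25  11  30  18  10
194  14  17  26  16  23  26  10  10  11  15  11  51 109 156 170 159 116  58  22  19  14  17   9  18  24  23  26  22  20  31  15  24
200  15  18  23  22  29  26  20   4  20  24   9  31  90 146 169 165 133  85  36  14  21  20   2  14  17  24  30   5  22  16  31  21
206  20  25  26  21   4  19  20  16  17  23   9  14  27  38  43  45  39  30  20  18  18  12  23  14  25  25  21  27  24  21  25  21
212  86  80  68  56  41  35  34  12  17  11  16  16  23  20  23  26  21  16  20  20  17  12  10  18  20  56  66  70  72  82  88  86
218  85  85  82  86  86  92  82  68  34  13  20  21  26   9  16  13  17  20  19  17  27  18  19  18  52  79  87  87  89  86  90  85
224 145 144 144 141 136 130 122 111  75  38   5  18  15  13  19  31   5  17  19   9  24  10   8  24  57 102 135 142 146 144 147 142
230 153 151 150 150 153 154 152 149 151 146 131 124 117 115 116 123 122 120 123 124 130 136 140 149 150 152 154 154 148 148 152 152
```

Run:
```python
from h import *
d=load('w0')
P=[atz(d,u,v,.099) for u,v in((279.4,182),(280.4,200),(282.0,218),(282.2,224),(283,228))]
for p in P: print(p.round(4))
v=P[0]-P[3]; print(np.arctan2(v[1],v[0]))
v=P[0]-P[1]; print(np.arctan2(v[1],v[0]))
print('mid',proj(d,(.512,.0075,.099)))
t=np.array([0,0]); m=[(265,136),(302,136),(230,164),(334,166)]
for a in m: 
    q=atz(d,*a,.0455); print('markend',q.round(4),[round(np.arctan2(q[1]-y,q[0]-.5115),3) for y in(.0072,.009)])
# console corners
for a in((117,9),(454,14),(421,241),(137,234)): print(atz(d,*a,.045).round(4))
# disc ellipse center z .057
print(atz(d,281.5,187,.057))
```

```text
[0.5308 0.0091 0.099 ]
[0.516  0.0083 0.099 ]
[0.5006 0.0071 0.099 ]
[0.4953 0.0069 0.099 ]
[0.4918 0.0062 0.099 ]
0.06232761274678528
0.05150746272766452
mid [281.44976833 204.69480034]
markend [0.562  0.0223 0.0455] [np.float64(0.29), np.float64(0.257)]
markend [ 0.5619 -0.0118  0.0455] [np.float64(-0.361), np.float64(-0.392)]
markend [0.5361 0.0557 0.0455] [np.float64(1.101), np.float64(1.086)]
markend [ 0.5339 -0.0425  0.0455] [np.float64(-1.147), np.float64(-1.16)]
[0.666  0.1437 0.045 ]
[ 0.6616 -0.1371  0.045 ]
[ 0.4569 -0.1343  0.045 ]
[0.4653 0.1527 0.045 ]
[0.51648324 0.00718993 0.057     ]
```

Run:
```python
from h import *
delta([.513,.0077,.074],0.055)
```

```text
at 1.9 [0.5115 0.0096 0.2001] [-3.142e+00  0.000e+00 -1.000e-03] F [-0.36  0.29 -0.09] w 0.04492522818401468 q [ 0.4   0.11 -0.38 -0.   -1.08  1.17]
row [0.025, 0.032, 2.102] -0.643
```

jog_arm([
  [[0.02,0.02,0.5,-0.6],[0.02,0.02,1.0,-0.65],[0.02,0.02,1.4,-0.65],[0.02,0.02,1.8,-0.65],[0.02,0.02,2.1,-0.65],[0.02,0.02,2.1,-0.65],[0.02,0.02,2.1,-0.65]],
])

```text
t: 2.78
eef_pos: [0.5135, 0.009, 0.0751]
ee_rot: [-3.141, -0.001, 0.057]
force: [0.8, -0.2, 0.8]
width: 0.0451
gripper_force: 0.0
```

jog_arm([
  [[0,0,0,0],[0,0,0,0],[0,0,0,0],[0,0,0,0],[0,0,0,0],[0,0,0,0]],
], grip=8, squeeze=20)

```text
t: 3.52
eef_pos: [0.5131, 0.0079, 0.0743]
ee_rot: [3.141, -0.0, 0.056]
force: [-0.4, -1.9, 3.2]
width: 0.014
gripper_force: 20.0
```

jog_arm([
  [[0,0,0,0.8],[0,0,0,1.7],[0,0,0,2.6],[0,0,0,3.5],[0,0,0,4.4],[0,0,0,5.3],[0,0,0,6.2],[0,0,0,7.0]],
])

```text
t: 4.53
eef_pos: [0.5131, 0.0079, 0.0743]
ee_rot: [3.141, -0.0, -0.557]
force: [-0.4, -0.5, 3.5]
width: 0.0138
gripper_force: 20.0
```

jog_arm([
  [[0,0,0,0.9],[0,0,0,1.8],[0,0,0,2.7],[0,0,0,3.6],[0,0,0,4.5],[0,0,0,5.4],[0,0,0,6.3],[0,0,0,6.8]],
])

```text
t: 5.52
eef_pos: [0.5131, 0.0079, 0.0743]
ee_rot: [-3.142, -0.0, -1.15]
force: [-0.6, -1.2, 3.2]
width: 0.0139
gripper_force: 20.0
```

jog_arm([
  [[0,0,0,0],[0,0,0,0]],
])

```text
t: 5.78
eef_pos: [0.5131, 0.0079, 0.0743]
ee_rot: [-3.142, -0.0, -1.148]
force: [-0.2, -2.8, 4.2]
width: 0.0136
gripper_force: 20.0
```

jog_arm([
  [[0,0,0,0],[0,0,0,0],[0,0,0,0],[0,0,0,0]],
], grip=40)

```text
t: 6.28
eef_pos: [0.5129, 0.0081, 0.0741]
ee_rot: [3.141, 0.0, -1.149]
force: [-0.3, 0.1, 0.2]
width: 0.0395
gripper_force: 0.0
```

jog_arm([
  [[0,0,-0.3,0],[0,0,-0.8,0],[0,0,-1.4,0],[0,0,-2.0,0],[0,0,-2.1,0],[0,0,-2.1,0]],
])

```text
t: 7.02
eef_pos: [0.5128, 0.0081, 0.2001]
ee_rot: [-3.141, 0.0, -1.149]
force: [-0.1, -0.7, -1.1]
width: 0.04
gripper_force: 0.0
```

Run:
```python
from h import *
delta([.4405,.3045,.20],-0.03)
d=snap('wrist','w1'); snap('top','top1')
a=d['img'][:,:,::-1]
p=proj(d,(.513,.008,.099)).round().astype(int);print(p)
g=cv2.cvtColor(d['img'],cv2.COLOR_RGB2GRAY);x0,y0=p[0]-45,p[1]-45
l,n=[cv2.connectedComponentsWithStats((g[y0:y0+65,x0:x0+90]>140).astype('uint8'))[i] for i in(1,2)]
print(n)
cv2.imwrite('pics/w1c.png',np.hstack([a,cv2.resize(cv2.imread('pics/top1.png')[205:285,250:350][:, :60],(240,420))]))
```

```text
at 7.025 [0.5128 0.0081 0.2001] [-3.141  0.    -1.149] F [-0.09 -0.75 -1.09] w 0.03997202965001118 q [ 0.4   0.11 -0.38 -0.   -1.08  0.02]
row [-5.0, -0.923, 0.004] -12.82
[279 205]
[[   0    0   90   65 4384]
 [   0    0   17   24  258]
 [  60    0   30   65  672]
 [  45   20    3   26   75]
 [   0   29   32   36  461]]
```

View pics/w1c.png

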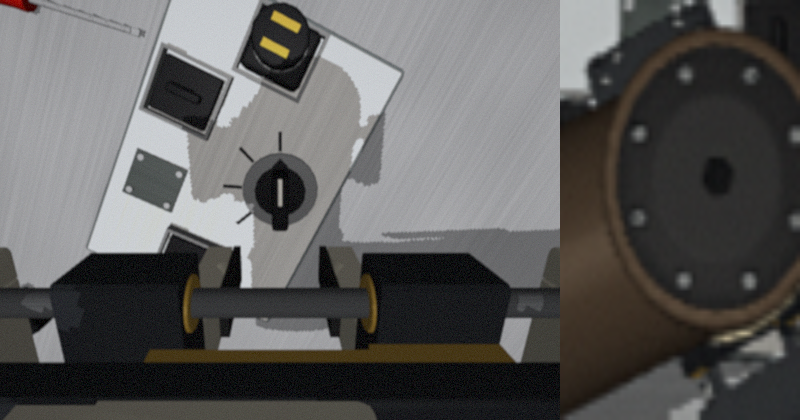

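Pointer line (280,180–206) lines up with the bay_right mark (280,133–150), and the pack is undisturbed. On to the lever pad, with fingers closed.

jog_arm([
  [[-0.6,-0.11,0,-1.6],[-1.3,-0.23,0,-3.2],[-2.0,-0.37,0,-4.8],[-2.7,-0.5,0,-6.4],[-3.4,-0.63,0,-8.0],[-4.1,-0.76,0,-9.6],[-4.7,-0.87,0,-11.2],[-5.0,-0.92,0,-12.8]],
], grip=0)

```text
t: 8.12
eef_pos: [0.4395, 0.3056, 0.1986]
ee_rot: [3.14, 0.001, -0.026]
force: [0.3, -0.8, -0.4]
width: 0.0003
gripper_force: 0.0
```

jog_arm([
  [[0,0,0,0],[0,0,0,0],[0,0,0,0]],
])

```text
t: 8.5
eef_pos: [0.4405, 0.3035, 0.1999]
ee_rot: [3.141, 0.0, -0.034]
force: [-0.4, 0.3, 0.0]
width: 0.0003
gripper_force: 0.0
```

Run:
```python
from h import *
delta([.4405,.3045,.135],-0.03)
d=snap('wrist','w2');
for n,P in(('post',(.4444,.3472,.096)),('pad0',(.4419,.3043,.124)),('pivot',(.57,.3002,.096))): print(n,proj(d,P).round(1))
cv2.imwrite('pics/w2c.png',cv2.resize(d['img'][:,:,::-1],(800,600)))
```

```text
at 8.5 [0.4405 0.3035 0.1999] [ 3.141  0.    -0.034] F [-0.41  0.26  0.  ] w 0.0003420597430492934 q [ 0.97  0.15 -0.34 -0.   -1.09  0.57]
row [-0.0, -0.017, 1.081] -0.043
post [226.1 201.4]
pad0 [278.6 213.3]
pivot [278.2  28.8]
```

View pics/w2c.png

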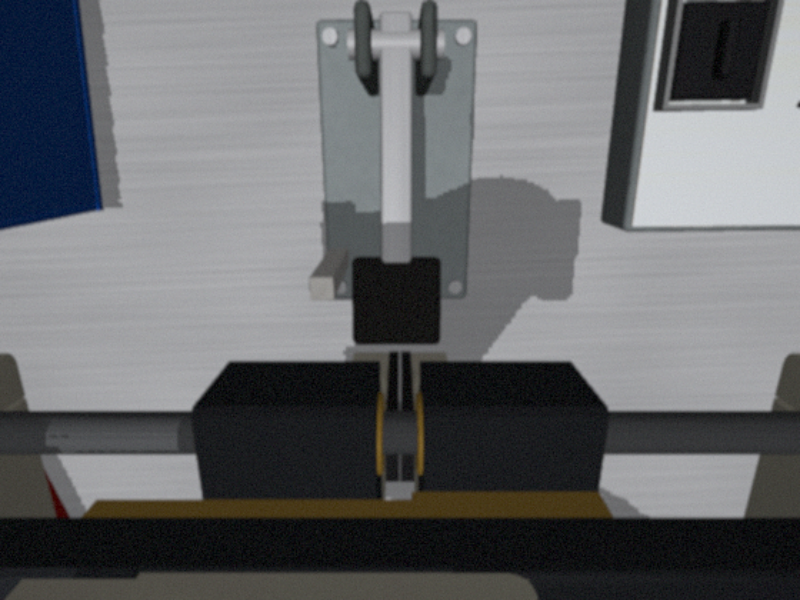

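jog_arm([
  [[0,-0.01,0.4,0],[0,-0.01,0.8,0],[0,-0.01,1.05,0],[0,-0.01,1.05,0]],
])

```text
t: 9.05
eef_pos: [0.4402, 0.3042, 0.1364]
ee_rot: [3.14, 0.001, -0.032]
force: [-0.0, -0.2, 0.3]
width: 0.0007
gripper_force: 0.0
```

jog_arm([
  [[0,0,0.07,0],[0,0,0.13,0],[0,0,0.2,0],[0,0,0.25,0],[0,0,0.3,0],[0,0,0.3,0]],
])

```text
t: 9.8
eef_pos: [0.4404, 0.3051, 0.1191]
ee_rot: [-3.141, -0.0, -0.032]
force: [-2.0, -1.2, 3.9]
width: 0.0006
gripper_force: 1.3
```

Run:
```python
from h import *
delta([.4405,.3045,.0955],-0.03)
```

```text
at 9.8 [0.4404 0.3051 0.1191] [-3.141 -0.    -0.032] F [-2.04 -1.23  3.85] w 0.0005988623671516842 q [ 0.97  0.23 -0.44 -0.   -0.9   0.57]
row [0.001, 0.009, 0.393] -0.018
```

jog_arm([
  [[0,0,0.07,0],[0,0,0.14,0],[0,0,0.21,0],[0,0,0.28,0],[0,0,0.34,0],[0,0,0.38,0],[0,0,0.38,0],[0,0,0.38,0]],
])

```text
t: 10.8
eef_pos: [0.4401, 0.3049, 0.0962]
ee_rot: [3.141, 0.001, -0.032]
force: [-5.2, 0.4, 7.2]
width: 0.0006
gripper_force: 3.2
```

Run:
```python
from h import *
delta([.4405,.3045,.0955],-0.03)
for i in range(6): d=snap('wrist','w3'); s=arm.get_state(); print(s['force'].round(1),s['eef_pos'].round(4))
snap('scene','s3')
print('post',proj(d,(.4444,.3472,.096)).round(1))
a=cv2.resize(d['img'][150:260,190:340,::-1],None,fx=3,fy=3,interpolation=cv2.INTER_CUBIC)
b=cv2.resize(cv2.imread('pics/s3.png')[130:240,365:440],None,fx=3,fy=3,interpolation=cv2.INTER_CUBIC)
cv2.imwrite('pics/f3.png',np.hstack([a,b]))
```

```text
at 10.8 [0.4401 0.3049 0.0962] [ 3.141e+00  1.000e-03 -3.200e-02] F [-5.19  0.41  7.16] w 0.000588180861257977 q [ 0.97  0.26 -0.47 -0.   -0.85  0.57]
row [0.007, 0.006, 0.011] -0.019
[-4.5  0.6  6. ] [0.4401 0.3048 0.0962]
[-4.7  0.4  6.4] [0.4401 0.3049 0.0962]
[-4.1  0.5  5.6] [0.4401 0.3048 0.0962]
[-4.9  0.3  5.6] [0.4401 0.3048 0.0962]
[-4.7  0.6  7.4] [0.4401 0.3048 0.0962]
[-3.9  0.1  6.3] [0.4401 0.3049 0.0962]
post [198.4 255.9]
```

View pics/f3.png

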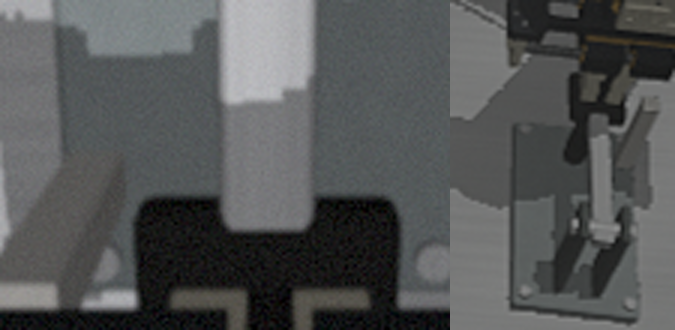

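The view shows the fingers resting on the pad, beside the post. The tip is at 96.2 mm with about 6.3 N of steady push, which matches level. Handing in.

```bash
python3 -c "
from h import *
print(arm.job_done())"
```

```text
the job is handed in; nothing more can be done
None
```

I handed the job in with the selector turned to bay_right (where the pack is) and let go, and the lever held level at about 96 mm with about 6 N; the hand-in gave no verdict.

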